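# Clamp a memo pad in the desk stand with its wing screw

### The arm

A 6-joint arm with a two-finger parallel gripper is mounted at the origin on a cart in front of the work surface, level with it; the furniture and walls round the work are solid. World frame = base frame: x ahead of the robot, y to its left, z up, the work surface at z = 0. Lengths are in m, angles in rad, forces in N, time in s.
With the tool pointing down it reaches from about 0.4 to 0.825 m from the base axis. Payload 7 kg.
Tool frame: the origin (TCP) lies midway between the tips of the shut fingers; the grasp point (between the pads) lies hold_point_z behind it (hold_point_z is the distance from the TCP to the grasp point, in m); z points along the fingers, y is the line along which they close (so a half turn about z gives the same grasp; the last joint's range is limited). The gripper opens to 88 mm and grips with 3 to 60 N. Pads are 19 mm wide; open, the fingers measure 130 mm over their backs; the gripper's body (78 mm by 193 mm) begins 47 mm behind the grasp point.
Start: joints at [1.517, 0.359, 0.012, 0, -1.224, -0.288], TCP at [0.226, 0.636, 0.227] pointing down, gripper open.
Joint ranges: [-3.07, 3.07], [-1.43, 2.12], [-1.02, 1.25], [-3.03, 1.67], [-3.05, -0], [-3.03, 3.03]. Speed limits (rad/s): [2.39, 2.39, 3.01, 3.14, 3.14, 3.14].

### API

Orientations are given as [roll, pitch, yaw] about the fixed x, y, z axes, in that order (R = Rz(yaw) Ry(pitch) Rx(roll)).
In Python, from station import * gives the robot as it stands.
- The arm moves only by the tool apply_moves, never from a script. Its argument "steps" is a list of rows, each an object with "translation": the shift along the world's x, y, z scaled (see below), a list of three; "rotation": the turn, a rotation vector about the world's x, y, z scaled (see below), a list of three. A call has exactly 10 rows; each row is the pose to reach, as a shift and turn from the pose commanded when the call began; what a row does not reach only later rows make up. The controller multiplies each number of a shift by 250 mm and each number of a turn by 30 degrees. A row lasts 1/12 s, in which the tool goes at most 41.7 mm and 7.16 degrees, less where a joint would pass 70% of its speed; a pose out of reach is approached as far as the arm can. A call with a number of a shift or a turn outside -1 to 1 is refused whole. A call with a gripper value outside its range is refused whole. "jaw" is the closure, from -1 (fully open) to 1 (shut), so that 0 is half open, set as the call begins (left out, the last holds). The fingers move at their own pace and stop on an object; "newtons" is the grip in N (left out, the last holds). Time passes only in rows, so rows that repeat a pose let the fingers close, or fill a call up. It gives the time, the measured TCP pose, the force, the opening and the grip force at its end, in the units of the state.
- get_state(): the state, without advancing time (a new reading comes with each control period).
- grab_frame(name): name is "scene" or "top" or "wrist"; returns the picture (400x640x3 uint8, blue, green, red); there is no depth.
- camera_model(name): a dict with "fx", "fy", "cx", "cy" (pixels), "xyz" and "rotation" of the camera in the world. Camera axes: x right, y down, z forward; pixel columns grow to the right and rows downward; lengths in m; the calibration is good to about 2 mm. A picture is of the moment at which its call begins: read the wrist's pose just before it. camera_model takes no time and is no camera call; for the wrist camera it gives the pose at the moment of the call.
- job_done(): hands the job in; it is judged then, once.
The state is a dict: "t": time; "q": joint angles; "qd": joint speeds; "joint_efforts": joint torques, N m; "eef_pos": TCP position; "ee_rot": TCP orientation; "force": force on the tool from outside, world axes, zero at the start; "moment": the same for the moment, N m; "width": finger opening in m; "gripper_force": force on a finger pad.
Only numpy, scipy, OpenCV 4.12 (cv2) and the standard library are available. Lean on these libraries where they do the work, as an engineer would, in place of code of your own. Each camera call takes 0.05 s, during which the arm holds its last target. There are 200 camera calls.

### The job

Push the memo pad along the plate of the metal desk stand until its far edge rests flush against the upright back panel, then turn the black wing knob clockwise until the foot below it bites on the pad, and then only about twenty degrees more, so that the pad is held firmly without being crushed. The wings pass close to the back panel: take them by their upper part, do not ram the panel with the gripper, and push the pad gently. Leave the other things on the desk alone.

Things in the scene. Friction and masses are not known exactly. Their poses are not given: they have to be found in the camera images.
- memo_stand: Aluminium desk stand, fixed to the desk. Base plate 200 (x) x 110 (y) x 8 mm; origin at the centre of its underside; x points along the plate to the back panel, z up. From the panel a bridge (36 mm wide in y, 46 to 56 mm above the desk) reaches 42 mm forward over the plate and carries the clamp screw.
- back_panel: Upright aluminium panel, 6 mm thick, 100 mm wide in y, top edge 76 mm above the desk; origin in the middle of its lower edge. Its front face stops the pad; the face is 71 mm from the stand's origin along the stand's x and 26 mm behind the screw's axis.
- stop_face (a point): Point in the middle of the panel's front face, 13.5 mm above the desk. The pad pushed home has its origin 52.5 mm in front of it (18.5 mm ahead of the stand's origin).
- memo_pad: White paper pad, 105 (its x) x 74 (its y) x 12 mm, on the plate (8 mm above the desk); origin at the centre of its underside, x along its long side to the panel. Begins 30 to 50 mm short of the panel, up to 5 mm to the side, up to 0.12 rad askew. Pushed at the middle of its near (-x) edge it slides with under 1 N and squares itself against the panel.
- screw_axis (a point): Point on the vertical axis of the clamp screw, 45 mm ahead of the stand's origin, 94 mm above the desk, level with the wing tops; axes as the stand's. The screw has a friction of about 0.26 Nm while turning, little of it felt once stopped, and stays where left; a pinch of 40 N on the wings, 14 mm deep, turns it without slipping.
- wing_top (a point): Point on the screw's axis level with the wing tops, turning with the knob: its x axis runs along the wings (yaw = stand's yaw - knob angle). Two flat black wings, 40 mm from tip to tip, 9 mm thick, with an 8 mm wide dip between them, tops 94 mm above the desk; their tips sweep 6 mm from the panel, whose top edge is 18 mm lower than the wing tops.
- wing_knob (a joint): Angle of the knob (rad, 0 to 6), growing clockwise seen from above; begins at 0.2 to 0.7. Each rad lowers the foot 5 mm. The foot bites at 1.25 to 2.85 rad (its height was set by hand and differs): there the torque, also with the tool stopped, steps up by about 0.08 Nm, then grows 0.15 Nm per rad. Its zero shifts from grasp to grasp.
- spindle: Steel spindle of the screw with a sprung rubber foot (24 mm across) that presses straight down and does not turn; origin on the axis, at the bridge. The foot's own height is not read. Its force on the pad is 16 N at once when it bites and grows about 30 N per rad from there: 20 to 36 N (about 0.15 to 0.65 rad past the bite) is firm, more crushes the pad.
- glue_stick: Glue stick standing on the desk (26 x 26 x 90 mm), to be left alone; origin at its foot.
- tape_roll: Small roll of decorative tape lying flat (50 mm across, 15 mm high), to be left alone.
- usb_stick: USB stick (54 x 17 x 8 mm) lying on the desk, to be left alone.
- lip_balm: Lip balm standing on the desk (19 x 19 x 68 mm), to be left alone.
Not all that is in view belongs to the job. There is more than one size of the memo_pad; the job needs the smaller.

How it is judged:
By the outcome, as a careful person would: the job done as asked, in the order asked, and still so for the second after the job is handed in, with the robot touching nothing.
It also fails if it takes over 72 s, if anything falls off the work surface, if the arm or the gripper's body presses on something with over 40 N, if the wrist force passes 120 N, or if a joint passes its speed limit or range.

## Working session

There is one attempt and no reset: what is moved stays moved. The work goes in short steps, Python scripts to look and compute and a tool call to move; the robot and the scene stay as the last step left them, time stands still between calls to the robot, and variables do not carry over. Pictures are saved under pics/ and viewed, at most 10 in all, crops included, and the job is handed in when it is done.

Besides the shell and the picture viewer there is one more tool, called after "Call:" as name(argument=value, ...), one argument or row to a line, values as JSON. apply_moves: Moves the arm, as the interface text tells. Shifts and turns lie within -1 to 1; 1 stands for 250 mm of shift or 30 degrees of turn. Its arguments: {"type":"object","properties":{"steps":{"type":"array"},"jaw":{"type":"number"},"newtons":{"type":"number"}},"required":["steps"]}

```bash
mkdir -p pics; ls
python3 - <<'E'
from station import *
import cv2
s=get_state(); print({k:s[k] for k in('t','eef_pos','ee_rot','force','moment','width')})
for n in('scene','top'):
    cv2.imwrite(f'pics/{n}0.png',grab_frame(n)); m=camera_model(n); print(n,m)
E
```

```text
pics
{'t': 0.0, 'eef_pos': array([0.22612031, 0.63548511, 0.22560755]), 'ee_rot': array([ 3.13992199e+00, -1.50394128e-04, -3.41950165e-01]), 'force': array([-0.14591507, -0.03020821,  0.15280508]), 'moment': array([-0.02198712, -0.03292073,  0.0436331 ]), 'width': 0.08760598260850203}
scene {'fx': 392.4492767726175, 'fy': 392.4492767726175, 'cx': 312.4516407690244, 'cy': 199.7639342781472, 'xyz': array([ 0.12060506, -0.89191622,  0.47198861]), 'rotation': array([-2.0113577 , -0.02006457, -0.52941254])}
top {'fx': 446.234171819133, 'fy': 446.234171819133, 'cx': 321.99141544541595, 'cy': 201.1334881053411, 'xyz': array([ 0.39434912, -0.20871264,  1.11362688]), 'rotation': array([-3.00558154e+00,  2.57388413e-03, -1.59260163e+00])}
```

View pics/top0.png

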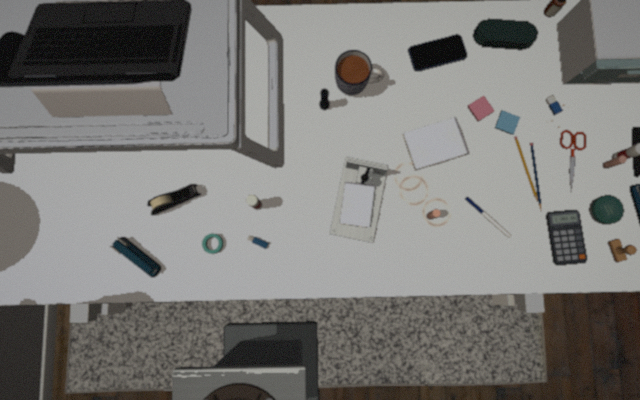

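View pics/scene0.png

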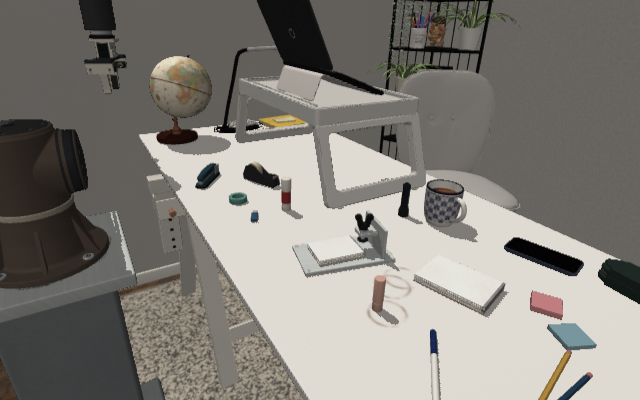

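The top view shows the stand at about (360,200) with a small white pad on its plate at (358,205). A larger pad lies loose at (435,143). The pad on the plate is the smaller one and fits the description. The panel and knob are at about (368,173), and the robot base is at the bottom. Next I'll measure it and confirm with a crop.

```bash
cat > h.py <<'E'
from station import *
import cv2, numpy as np
from scipy.spatial.transform import Rotation as R
def cast(m,uv,z):
    Rm=R.from_euler('xyz',m['rotation']).as_matrix()
    uv=np.atleast_2d(uv).astype(float)
    d=np.c_[(uv[:,0]-m['cx'])/m['fx'],(uv[:,1]-m['cy'])/m['fy'],np.ones(len(uv))]@Rm.T
    return m['xyz']+d*((z-m['xyz'][2])/d[:,2])[:,None]
def proj(m,p):
    Rm=R.from_euler('xyz',m['rotation']).as_matrix()
    c=(np.atleast_2d(p)-m['xyz'])@Rm
    return np.c_[c[:,0]/c[:,2]*m['fx']+m['cx'],c[:,1]/c[:,2]*m['fy']+m['cy']]
def show(im,x,y,w,h,k,name):
    cv2.imwrite('pics/'+name,cv2.resize(im[y:y+h,x:x+w],None,fx=k,fy=k,interpolation=cv2.INTER_CUBIC))
E
python3 - <<'E'
from h import *
im=cv2.imread('pics/top0.png'); m=camera_model('top')
show(im,320,145,160,110,5,'crop0.png')
hsv=cv2.cvtColor(im,cv2.COLOR_BGR2HSV)
print(im[205,358],im[230,340],im[200,337],im[200,320],im[185,345])
print(cast(m,[[358,205],[345,158],[388,165],[331,236],[375,242]],0.008).round(3))
E
```

```text
[174 170 170] [156 162 162] [154 160 160] [170 174 173] [164 164 164]
[[ 0.534 -0.299  0.008]
 [ 0.655 -0.27   0.008]
 [ 0.634 -0.378  0.008]
 [ 0.458 -0.23   0.008]
 [ 0.441 -0.338  0.008]]
```

View pics/crop0.png

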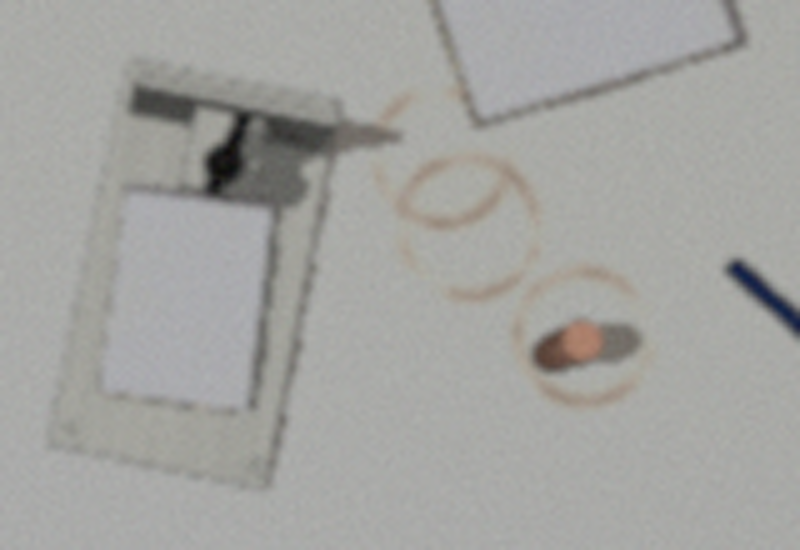

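The crop confirms it: the pad on the plate is the smaller one, with crop corners (128,188), (272,207), (250,410) and (103,392). The black knob's hub is at (225,160), with its wings running roughly along the stand's x.

Run:
```python
from h import *
m=camera_model('top')
f=lambda a,z:cast(m,np.array(a)/5+[320-.4,145-.4],z)
P=f([[125,62],[340,98],[268,487],[50,447]],.008)
print(P.round(4),np.linalg.norm(P-np.roll(P,-1,0),axis=1).round(4))
n=(P[2]+P[3])/2; d=P[2]-P[3]; yaw=np.arctan2(d[1],d[0])+np.pi/2; 
fa=(P[0]+P[1])/2; yaw2=np.arctan2(*(fa-n)[1::-1]); print('yaw',yaw,yaw2, 'ctr',P.mean(0), 'from near', n+.1*np.array([np.cos(yaw2),np.sin(yaw2),0]))
D=f([[128,188],[272,207],[250,410],[103,392]],.020)
print(D.round(4),np.linalg.norm(D-np.roll(D,-1,0),axis=1).round(4),D.mean(0))
e=(D[0]+D[1]-D[2]-D[3]);print('padyaw',np.arctan2(e[1],e[0]))
K=f([[225,160],[242,115],[212,190]],.094);print(K.round(4))
c=P.mean(0)
u=np.array([np.cos(yaw2),np.sin(yaw2),0])
print('knob from stand',((K[0]-c)@u), (K[0]-c)@np.array([-u[1],u[0],0]))
dp=D.mean(0)-c; print('pad in stand',dp@u, dp@np.array([-u[1],u[0],0]))
s=get_state(); print(s['eef_pos'],s['ee_rot'],s['q'])
```

```text
[[ 0.6573 -0.2689  0.008 ]
 [ 0.6362 -0.3771  0.008 ]
 [ 0.4411 -0.3334  0.008 ]
 [ 0.4632 -0.2262  0.008 ]] [0.1102 0.2    0.1094 0.1988]
yaw -0.2033779290512654 -0.21845927566579926 ctr [ 0.54944385 -0.30138889  0.008     ] from near [ 0.54973768 -0.30145412  0.008     ]
[[ 0.5903 -0.2679  0.02  ]
 [ 0.5791 -0.3392  0.02  ]
 [ 0.4784 -0.3246  0.02  ]
 [ 0.4888 -0.2527  0.02  ]] [0.0721 0.1018 0.0726 0.1026] [ 0.5341645  -0.29609412  0.02      ]
padyaw -0.14636800381410475
[[ 0.5892 -0.3093  0.094 ]
 [ 0.6104 -0.318   0.094 ]
 [ 0.5752 -0.3028  0.094 ]]
knob from stand 0.04057115049829936 0.000853317175188561
pad in stand -0.01606370989744471 0.0018574996813065458
[0.22613636 0.63554678 0.22571934] [ 3.14013783e+00 -1.64782412e-04 -3.41876548e-01] [ 1.51710481e+00  3.59321550e-01  1.11514135e-02 -2.71660139e-04
 -1.22406787e+00 -2.88092646e-01]
```

Call:
apply_moves(
  steps=[
    {"translation": [0.07,-0.1,0],"rotation": [0,0,0]},
    {"translation": [0.14,-0.2,0],"rotation": [0,0,0]},
    {"translation": [0.21,-0.3,0],"rotation": [0,0,0]},
    {"translation": [0.28,-0.4,0],"rotation": [0,0,0]},
    {"translation": [0.35,-0.5,0],"rotation": [0,0,0]},
    {"translation": [0.42,-0.6,0],"rotation": [0,0,0]},
    {"translation": [0.49,-0.7,0],"rotation": [0,0,0]},
    {"translation": [0.56,-0.8,0],"rotation": [0,0,0]},
    {"translation": [0.63,-0.9,0],"rotation": [0,0,0]},
    {"translation": [0.7,-1,0],"rotation": [0,0,0]},
  ],
  jaw=1,
  newtons=20,
)

```text
t: 0.93
eef_pos: [0.4017, 0.3844, 0.2263]
ee_rot: [3.141, 0.0, -0.342]
force: [0.5, 0.1, 0.1]
width: 0.0265
gripper_force: 0.0
```

Call:
apply_moves(
  steps=[
    {"translation": [0.04,-0.1,0],"rotation": [0,0,0]},
    {"translation": [0.08,-0.2,0],"rotation": [0,0,0]},
    {"translation": [0.12,-0.3,0],"rotation": [0,0,0]},
    {"translation": [0.16,-0.4,0],"rotation": [0,0,0]},
    {"translation": [0.2,-0.5,0],"rotation": [0,0,0]},
    {"translation": [0.22,-0.6,0],"rotation": [0,0,0]},
    {"translation": [0.24,-0.7,0],"rotation": [0,0,0]},
    {"translation": [0.26,-0.8,0],"rotation": [0,0,0]},
    {"translation": [0.28,-0.9,0],"rotation": [0,0,0]},
    {"translation": [0.28,-1,0],"rotation": [0,0,0]},
  ],
)

```text
t: 1.77
eef_pos: [0.4715, 0.1346, 0.2263]
ee_rot: [3.141, 0.0, -0.342]
force: [0.2, -0.3, 0.2]
width: 0.0005
gripper_force: 0.0
```

Call:
apply_moves(
  steps=[
    {"translation": [0,-0.1,0],"rotation": [0,0,0]},
    {"translation": [0,-0.2,0],"rotation": [0,0,0]},
    {"translation": [0,-0.3,0],"rotation": [0,0,0]},
    {"translation": [0,-0.4,0],"rotation": [0,0,0]},
    {"translation": [0,-0.5,0],"rotation": [0,0,0]},
    {"translation": [0,-0.6,0],"rotation": [0,0,0]},
    {"translation": [0,-0.7,0],"rotation": [0,0,0]},
    {"translation": [0,-0.8,0],"rotation": [0,0,0]},
    {"translation": [0,-0.9,0],"rotation": [0,0,0]},
    {"translation": [0,-1,0],"rotation": [0,0,0]},
  ],
)

```text
t: 2.6
eef_pos: [0.4708, -0.1153, 0.2264]
ee_rot: [-3.142, 0.0, -0.342]
force: [-0.2, 0.6, 0.0]
width: 0.0005
gripper_force: 0.0
```

Call:
apply_moves(
  steps=[
    {"translation": [-0.01,-0.1,0],"rotation": [0,0,0.03]},
    {"translation": [-0.02,-0.2,0],"rotation": [0,0,0.06]},
    {"translation": [-0.03,-0.3,-0.05],"rotation": [0,0,0.1]},
    {"translation": [-0.04,-0.4,-0.12],"rotation": [0,0,0.13]},
    {"translation": [-0.06,-0.5,-0.2],"rotation": [0,0,0.16]},
    {"translation": [-0.08,-0.6,-0.28],"rotation": [0,0,0.2]},
    {"translation": [-0.08,-0.67,-0.36],"rotation": [0,0,0.24]},
    {"translation": [-0.08,-0.67,-0.44],"rotation": [0,0,0.24]},
    {"translation": [-0.08,-0.67,-0.5],"rotation": [0,0,0.24]},
    {"translation": [-0.08,-0.67,-0.5],"rotation": [0,0,0.24]},
  ],
)

```text
t: 3.43
eef_pos: [0.4487, -0.2813, 0.0981]
ee_rot: [-3.141, 0.006, -0.218]
force: [-0.6, -0.1, 0.1]
width: 0.0006
gripper_force: 0.0
```

Run:
```python
from h import *
import station
print(getattr(station,'hold_point_z',None))
s=get_state();m=camera_model('wrist');im=grab_frame('wrist');cv2.imwrite('pics/w1.png',im);print(s['eef_pos'],s['q'],m)
c=np.array([.5495,-.3014,0]);u=np.array([np.cos(-.215),np.sin(-.215),0]);v=np.array([-u[1],u[0],0])
print(proj(m,[c+a*u+b*v+[0,0,z] for a,b,z in((-.1,.055,.008),(-.1,-.055,.008),(.071,.05,.076),(.071,-.05,.076),(.045,0,.094))]))
print(proj(m,[[.5903,-.2679,.02],[.5791,-.3392,.02],[.4784,-.3246,.02],[.4888,-.2527,.02]]))
```

```text
0.0188
[ 0.44868655 -0.28129056  0.0981177 ] [-1.89982965e-01  2.47980885e-01 -4.72027163e-01 -1.05482529e-03
 -8.56949840e-01  1.54363663e+00] {'fx': 341.866393106403, 'fy': 341.866393106403, 'cx': 320.6407808153116, 'cy': 203.7196098158619, 'xyz': array([ 0.51321101, -0.29514673,  0.25572248]), 'rotation': array([ 2.88863564e+00,  1.30206715e-03, -1.78846677e+00])}
[[ 245.60083422  202.82623254]
 [ 392.68896232  202.49298926]
 [ 200.54154902 -143.00778029]
 [ 433.04896077 -143.9886941 ]
 [ 316.51986937  -96.81551021]]
[[251.03142754  -0.81576391]
 [368.06706769  -8.99775636]
 [373.83930898 156.84772207]
 [268.80055873 164.61643525]]
```

View pics/w1.png

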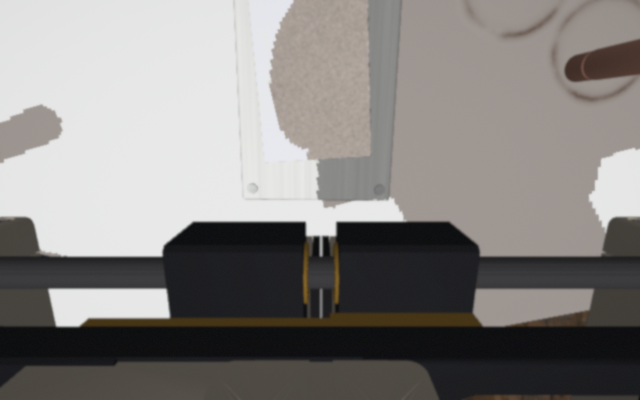

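The wrist view shows the plate's near corners at (243,199) and (392,198) and the pad's near corners at about (262,161) and (370,157). Both are within a few pixels of the top-camera estimate, so I'll descend behind the pad.

Call:
apply_moves(
  steps=[
    {"translation": [0,0,-0.05],"rotation": [0,0,0]},
    {"translation": [0,0,-0.1],"rotation": [0,0,0]},
    {"translation": [0,0,-0.15],"rotation": [0,0,0]},
    {"translation": [0,0,-0.2],"rotation": [0,0,0]},
    {"translation": [0,0,-0.24],"rotation": [0,0,0]},
    {"translation": [0,0,-0.28],"rotation": [0,0,0]},
    {"translation": [0,0,-0.31],"rotation": [0,0,0]},
    {"translation": [0,0,-0.33],"rotation": [0,0,0]},
    {"translation": [0,0,-0.34],"rotation": [0,0,0]},
    {"translation": [0,0,-0.34],"rotation": [0,0,0]},
  ],
)

```text
t: 4.32
eef_pos: [0.4511, -0.2815, 0.0162]
ee_rot: [3.142, 0.001, -0.216]
force: [-0.7, -0.2, 0.9]
width: 0.0003
gripper_force: 0.0
```

Call:
apply_moves(
  steps=[
    {"translation": [0.012,-0.0026,0],"rotation": [0,0,0]},
    {"translation": [0.024,-0.0051,0],"rotation": [0,0,0]},
    {"translation": [0.036,-0.0077,0],"rotation": [0,0,0]},
    {"translation": [0.048,-0.0102,0],"rotation": [0,0,0]},
    {"translation": [0.06,-0.0128,0],"rotation": [0,0,0]},
    {"translation": [0.072,-0.0153,0],"rotation": [0,0,0]},
    {"translation": [0.084,-0.0179,0],"rotation": [0,0,0]},
    {"translation": [0.094,-0.02,0],"rotation": [0,0,0]},
    {"translation": [0.104,-0.0221,0],"rotation": [0,0,0]},
    {"translation": [0.114,-0.0243,0],"rotation": [0,0,0]},
  ],
)

```text
t: 5.15
eef_pos: [0.4798, -0.2877, 0.0165]
ee_rot: [3.142, 0.0, -0.216]
force: [0.3, 0.5, -0.1]
width: 0.0003
gripper_force: 0.3
```

Call:
apply_moves(
  steps=[
    {"translation": [0.009,-0.002,0],"rotation": [0,0,0]},
    {"translation": [0.018,-0.004,0],"rotation": [0,0,0]},
    {"translation": [0.027,-0.006,0],"rotation": [0,0,0]},
    {"translation": [0.036,-0.008,0],"rotation": [0,0,0]},
    {"translation": [0.045,-0.01,0],"rotation": [0,0,0]},
    {"translation": [0.054,-0.012,0],"rotation": [0,0,0]},
    {"translation": [0.063,-0.014,0],"rotation": [0,0,0]},
    {"translation": [0.072,-0.0155,0],"rotation": [0,0,0]},
    {"translation": [0.081,-0.0175,0],"rotation": [0,0,0]},
    {"translation": [0.09,-0.0195,0],"rotation": [0,0,0]},
  ],
)

```text
t: 5.98
eef_pos: [0.5025, -0.2926, 0.0165]
ee_rot: [-3.142, 0.0, -0.216]
force: [0.1, -0.0, -0.1]
width: 0.0004
gripper_force: 0.2
```

Call:
apply_moves(
  steps=[
    {"translation": [-0.008,0.002,0],"rotation": [0,0,0]},
    {"translation": [-0.008,0.002,-0.006],"rotation": [0,0,0]},
    {"translation": [-0.004,0.001,-0.01],"rotation": [0,0,0]},
    {"translation": [0,0,-0.01],"rotation": [0,0,0]},
    {"translation": [0.003,-0.0005,-0.01],"rotation": [0,0,0]},
    {"translation": [0.006,-0.001,-0.01],"rotation": [0,0,0]},
    {"translation": [0.009,-0.002,-0.01],"rotation": [0,0,0]},
    {"translation": [0.012,-0.0025,-0.01],"rotation": [0,0,0]},
    {"translation": [0.012,-0.0025,-0.01],"rotation": [0,0,0]},
    {"translation": [0.012,-0.0025,-0.01],"rotation": [0,0,0]},
  ],
)

```text
t: 6.82
eef_pos: [0.5054, -0.2932, 0.0141]
ee_rot: [3.142, -0.0, -0.216]
force: [0.4, 0.3, -0.2]
width: 0.0007
gripper_force: 0.0
```

Run:
```python
from h import *
s=get_state();print(s['eef_pos'],s['force'])
show(grab_frame('top'),320,145,100,110,5,'crop1.png')
```

```text
[ 0.50540962 -0.29316669  0.01411305] [ 0.40697146  0.34910737 -0.16778312]
```

Call:
apply_moves(
  steps=[
    {"translation": [0.002,-0.0004,0],"rotation": [0,0,0]},
    {"translation": [0.004,-0.0008,0],"rotation": [0,0,0]},
    {"translation": [0.006,-0.0013,0],"rotation": [0,0,0]},
    {"translation": [0.006,-0.0013,0],"rotation": [0,0,0]},
    {"translation": [0.006,-0.0013,0],"rotation": [0,0,0]},
    {"translation": [0.006,-0.0013,0],"rotation": [0,0,0]},
    {"translation": [0.006,-0.0013,0],"rotation": [0,0,0]},
    {"translation": [0.006,-0.0013,0],"rotation": [0,0,0]},
    {"translation": [0.006,-0.0013,0],"rotation": [0,0,0]},
    {"translation": [0.006,-0.0013,0],"rotation": [0,0,0]},
  ],
)

```text
t: 7.7
eef_pos: [0.5067, -0.2935, 0.014]
ee_rot: [-3.142, 0.0, -0.216]
force: [-1.6, 0.8, 0.2]
width: 0.0003
gripper_force: 0.5
```

Call:
apply_moves(
  steps=[
    {"translation": [0.002,-0.0004,0],"rotation": [0,0,0]},
    {"translation": [0.004,-0.0008,0],"rotation": [0,0,0]},
    {"translation": [0.006,-0.0013,0],"rotation": [0,0,0]},
    {"translation": [0.006,-0.0013,0],"rotation": [0,0,0]},
    {"translation": [0.006,-0.0013,0],"rotation": [0,0,0]},
    {"translation": [0.006,-0.0013,0],"rotation": [0,0,0]},
    {"translation": [0.006,-0.0013,0],"rotation": [0,0,0]},
    {"translation": [0.006,-0.0013,0],"rotation": [0,0,0]},
    {"translation": [0.006,-0.0013,0],"rotation": [0,0,0]},
    {"translation": [0.006,-0.0013,0],"rotation": [0,0,0]},
  ],
)

```text
t: 8.53
eef_pos: [0.5069, -0.2935, 0.0138]
ee_rot: [-3.141, 0.003, -0.216]
force: [-4.6, 2.7, 5.5]
width: 0.0001
gripper_force: 2.7
```

Call:
apply_moves(
  steps=[
    {"translation": [-0.02,0.004,0],"rotation": [0,0,0]},
    {"translation": [-0.06,0.013,0],"rotation": [0,0,0]},
    {"translation": [-0.08,0.017,0.02],"rotation": [0,0,0]},
    {"translation": [-0.08,0.017,0.12],"rotation": [0,0,0]},
    {"translation": [-0.08,0.017,0.22],"rotation": [0,0,0]},
    {"translation": [-0.08,0.017,0.32],"rotation": [0,0,0]},
    {"translation": [-0.06,0.013,0.42],"rotation": [0,0,0]},
    {"translation": [-0.03,0.006,0.52],"rotation": [0,0,0]},
    {"translation": [0,0,0.62],"rotation": [0,0,0]},
    {"translation": [0,0,0.62],"rotation": [0,0,0]},
  ],
  jaw=-1,
)

```text
t: 9.37
eef_pos: [0.5118, -0.2952, 0.1753]
ee_rot: [3.14, -0.01, -0.215]
force: [1.1, -0.8, 1.1]
width: 0.0616
gripper_force: 0.0
```

Run:
```python
from h import *
s=get_state();m=camera_model('wrist');im=grab_frame('wrist');cv2.imwrite('pics/w2.png',im);print(s['eef_pos'],s['ee_rot'],s['force'],m)
c=np.array([.5495,-.3014,0]);u=np.array([np.cos(-.215),np.sin(-.215),0]);v=np.array([-u[1],u[0],0])
print(proj(m,[c+a*u+b*v+[0,0,z] for a,b,z in((.071,.05,.076),(.071,-.05,.076),(.045,0,.094),(-.034,.037,.02),(-.034,-.037,.02))]))
```

```text
[ 0.51181935 -0.29516226  0.17526183] [ 3.13989281 -0.00985829 -0.21490518] [ 1.14555426 -0.80690437  1.14133732] {'fx': 341.866393106403, 'fy': 341.866393106403, 'cx': 320.6407808153116, 'cy': 203.7196098158619, 'xyz': array([ 0.57399055, -0.30790948,  0.3339121 ]), 'rotation': array([ 2.90466703e+00, -1.05033561e-03, -1.78546505e+00])}
[[247.41616429  54.18219798]
 [389.87148213  54.26139968]
 [318.57679162  90.88640353]
 [279.40119267 186.54783765]
 [358.69019478 186.55819828]]
```

View pics/w2.png

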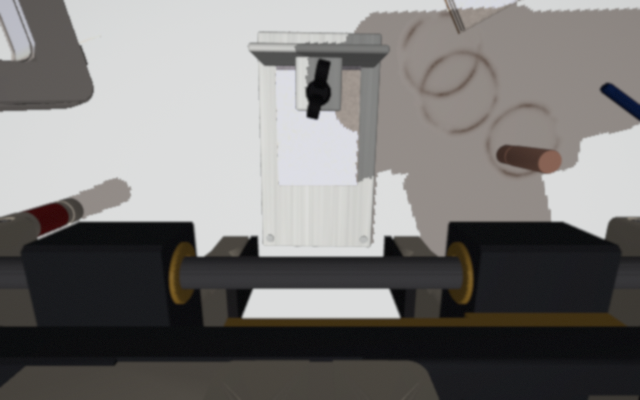

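The pad is now square. Its near edge runs (277,185) to (358,185), and flush against the panel would put it at about row 186. The wings run from (323,62) to (313,118) around the hub at (318,91).

```bash
cat > wing.py <<'E'
from h import *
def wing(im,m,x0,y0,x1,y1,thr=40):
    k=(im[y0:y1,x0:x1].max(2)<thr).astype(np.uint8)
    n,l,st,_=cv2.connectedComponentsWithStats(k); i=1+st[1:,4].argmax()
    ys,xs=np.where(l==i); uv=np.c_[xs+x0,ys+y0]
    p=cast(m,uv,.094)[:,:2]; (c,sz,a)=cv2.minAreaRect((p*1e4).astype(np.float32))
    w,V=np.linalg.eigh(np.cov(p.T)); d=V[:,1]*np.sign(V[0,1])
    print('n',len(uv),'mean',p.mean(0).round(4),'rect',np.array(c)/1e4,np.array(sz)/10,'yaw',np.arctan2(d[1],d[0]).round(3))
E
python3 - <<'E'
from wing import *
s=get_state();m=camera_model('wrist');im=grab_frame('wrist');print(s['eef_pos'])
wing(im,m,295,55,345,125)
E
```

```text
[ 0.51027175 -0.2943832   0.17258858]
n 846 mean [ 0.5943 -0.311 ] rect [ 0.5947418  -0.31076448] [15.20282593 36.20544434] yaw -0.432
```

Call:
apply_moves(
  steps=[
    {"translation": [0.04,-0.008,0],"rotation": [0,0,-0.05]},
    {"translation": [0.09,-0.018,0],"rotation": [0,0,-0.1]},
    {"translation": [0.14,-0.028,0],"rotation": [0,0,-0.15]},
    {"translation": [0.19,-0.037,-0.03],"rotation": [0,0,-0.2]},
    {"translation": [0.24,-0.047,-0.07],"rotation": [0,0,-0.26]},
    {"translation": [0.28,-0.055,-0.11],"rotation": [0,0,-0.31]},
    {"translation": [0.31,-0.061,-0.15],"rotation": [0,0,-0.36]},
    {"translation": [0.335,-0.066,-0.19],"rotation": [0,0,-0.41]},
    {"translation": [0.335,-0.066,-0.22],"rotation": [0,0,-0.41]},
    {"translation": [0.335,-0.066,-0.23],"rotation": [0,0,-0.41]},
  ],
)

```text
t: 10.3
eef_pos: [0.5903, -0.3097, 0.1089]
ee_rot: [3.141, 0.004, -0.43]
force: [-0.4, 0.2, -0.6]
width: 0.0878
gripper_force: 0.0
```

Call:
apply_moves(
  steps=[
    {"translation": [0,0,0],"rotation": [0,0,0]},
    {"translation": [0,0,0],"rotation": [0,0,0]},
    {"translation": [0,0,-0.01],"rotation": [0,0,0]},
    {"translation": [0,0,-0.02],"rotation": [0,0,0]},
    {"translation": [0,0,-0.03],"rotation": [0,0,0]},
    {"translation": [0,0,-0.04],"rotation": [0,0,0]},
    {"translation": [0,0,-0.04],"rotation": [0,0,0]},
    {"translation": [0,0,-0.04],"rotation": [0,0,0]},
    {"translation": [0,0,-0.04],"rotation": [0,0,0]},
    {"translation": [0,0,-0.04],"rotation": [0,0,0]},
  ],
)

```text
t: 11.13
eef_pos: [0.5921, -0.3104, 0.1017]
ee_rot: [-3.142, -0.0, -0.431]
force: [0.3, 0.9, 0.1]
width: 0.0877
gripper_force: 0.0
```

Run:
```python
from h import *
s=get_state();print(s['eef_pos'],s['ee_rot'],s['force'],s['moment'],s['q'])
show(grab_frame('scene'),300,180,120,100,6,'s2.png')
```

```text
[ 0.59211409 -0.31037247  0.1016861 ] [-3.14158031e+00 -2.43609122e-04 -4.30833236e-01] [0.33881277 0.88739484 0.09167791] [-0.01190456  0.04512304 -0.05439921] [-1.91786485e-01  4.43549905e-01 -1.58277956e-01  5.54362814e-05
 -9.68728862e-01  1.33171819e+00]
```

View pics/s2.png

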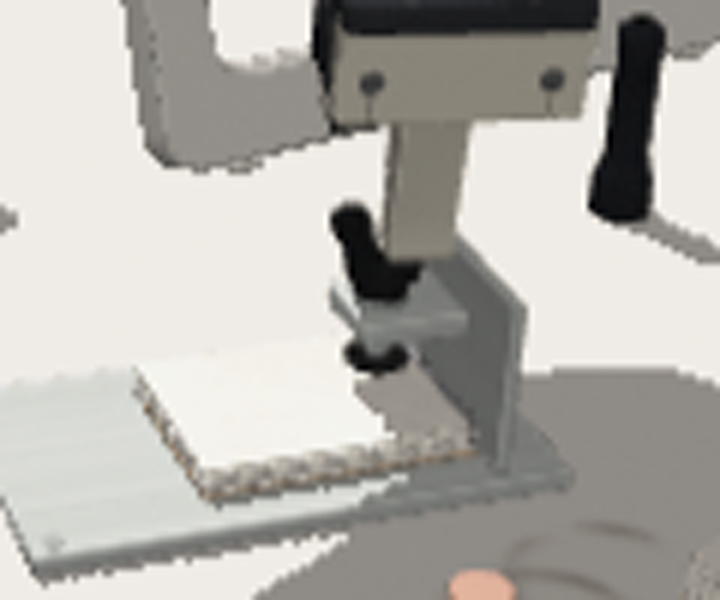

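The pad sits against the panel, the foot is above it, and the fingers straddle the wings. Descending and gripping now.

Call:
apply_moves(
  steps=[
    {"translation": [0.004,-0.001,-0.01],"rotation": [0,0,0]},
    {"translation": [0.007,-0.002,-0.025],"rotation": [0,0,0]},
    {"translation": [0.007,-0.002,-0.04],"rotation": [0,0,0]},
    {"translation": [0.007,-0.002,-0.055],"rotation": [0,0,0]},
    {"translation": [0.007,-0.002,-0.07],"rotation": [0,0,0]},
    {"translation": [0.007,-0.002,-0.08],"rotation": [0,0,0]},
    {"translation": [0.007,-0.002,-0.085],"rotation": [0,0,0]},
    {"translation": [0.007,-0.002,-0.085],"rotation": [0,0,0]},
    {"translation": [0.007,-0.002,-0.085],"rotation": [0,0,0]},
    {"translation": [0.007,-0.002,-0.085],"rotation": [0,0,0]},
  ],
)

```text
t: 12.02
eef_pos: [0.5939, -0.3109, 0.0805]
ee_rot: [-3.142, -0.0, -0.431]
force: [0.9, -0.1, 0.2]
width: 0.0877
gripper_force: 0.0
```

Call:
apply_moves(
  steps=[
    {"translation": [0,0,0],"rotation": [0,0,0]},
    {"translation": [0,0,0],"rotation": [0,0,0]},
    {"translation": [0,0,0],"rotation": [0,0,0]},
    {"translation": [0,0,0],"rotation": [0,0,0]},
    {"translation": [0,0,0],"rotation": [0,0,0]},
    {"translation": [0,0,0],"rotation": [0,0,0]},
    {"translation": [0,0,0],"rotation": [0,0,0]},
    {"translation": [0,0,0],"rotation": [0,0,0]},
    {"translation": [0,0,0],"rotation": [0,0,0]},
    {"translation": [0,0,0],"rotation": [0,0,0]},
  ],
  jaw=1,
  newtons=40,
)

```text
t: 12.85
eef_pos: [0.5937, -0.3108, 0.0803]
ee_rot: [3.142, -0.0, -0.431]
force: [-0.2, 0.8, -0.1]
width: 0.0263
gripper_force: 0.0
```

Run:
```python
from h import *
s=get_state();print(s['t'],s['eef_pos'],s['ee_rot'],s['force'],s['moment'],s['width'],s['gripper_force'])
```

```text
12.85 [ 0.59374985 -0.31081087  0.0803263 ] [ 3.14158680e+00 -4.93194014e-06 -4.30810618e-01] [-0.2152345   0.82435973 -0.12973589] [0.06706739 0.01817288 0.04695378] 0.02628402818232077 0.0
```

Call:
apply_moves(
  steps=[
    {"translation": [0,0,0],"rotation": [0,0,0]},
    {"translation": [0,0,0],"rotation": [0,0,0]},
    {"translation": [0,0,0],"rotation": [0,0,0]},
    {"translation": [0,0,0],"rotation": [0,0,0]},
    {"translation": [0,0,0],"rotation": [0,0,0]},
    {"translation": [0,0,0],"rotation": [0,0,0]},
    {"translation": [0,0,0],"rotation": [0,0,0]},
    {"translation": [0,0,0],"rotation": [0,0,0]},
    {"translation": [0,0,0],"rotation": [0,0,0]},
    {"translation": [0,0,0],"rotation": [0,0,0]},
  ],
)

```text
t: 13.68
eef_pos: [0.5938, -0.3108, 0.0803]
ee_rot: [3.142, -0.0, -0.431]
force: [-0.9, -1.0, -0.3]
width: 0.0083
gripper_force: 40.0
```

```bash
cat > rd.py <<'E'
from station import *
import numpy as np
M=[]
for i in range(5):
    s=get_state(); M.append(s['moment'][2]); grab_frame('top')
s=get_state(); M.append(s['moment'][2])
print(round(s['t'],2),s['eef_pos'].round(4),'yaw',round(s['ee_rot'][2],3),'F',s['force'].round(1),'Mz',np.mean(M).round(3),np.round(M,2),s['width'].round(4),s['gripper_force'])
E
python3 rd.py
```

```text
Traceback (most recent call last):
  File "rd.py", line 7, in <module>
    print(round(s['t'],2),s['eef_pos'].round(4),'yaw',round(s['ee_rot'][2],3),'F',s['force'].round(1),'Mz',np.mean(M).round(3),np.round(M,2),s['width'].round(4),s['gripper_force'])
                                                                                                                                             ^^^^^^^^^^^^^^^^
AttributeError: 'float' object has no attribute 'round'
```

Call:
apply_moves(
  steps=[
    {"translation": [0,0,0],"rotation": [0,0,-0.1]},
    {"translation": [0,0,0],"rotation": [0,0,-0.2]},
    {"translation": [0,0,0],"rotation": [0,0,-0.3]},
    {"translation": [0,0,0],"rotation": [0,0,-0.4]},
    {"translation": [0,0,0],"rotation": [0,0,-0.4]},
    {"translation": [0,0,0],"rotation": [0,0,-0.4]},
    {"translation": [0,0,0],"rotation": [0,0,-0.4]},
    {"translation": [0,0,0],"rotation": [0,0,-0.4]},
    {"translation": [0,0,0],"rotation": [0,0,-0.4]},
    {"translation": [0,0,0],"rotation": [0,0,-0.4]},
  ],
)

```text
t: 14.77
eef_pos: [0.5939, -0.3106, 0.0803]
ee_rot: [-3.141, -0.0, -0.64]
force: [0.5, 2.8, 0.3]
width: 0.0083
gripper_force: 40.0
```

```bash
python3 rd.py
```

```text
Traceback (most recent call last):
  File "rd.py", line 7, in <module>
    print(round(s['t'],2),s['eef_pos'].round(4),'yaw',round(s['ee_rot'][2],3),'F',s['force'].round(1),'Mz',np.mean(M).round(3),np.round(M,2),s['width'].round(4),s['gripper_force'])
                                                                                                                                             ^^^^^^^^^^^^^^^^
AttributeError: 'float' object has no attribute 'round'
```

```bash
sed -i "s/s\['width'\].round(4)/round(s['width'],4)/" rd.py; python3 rd.py
```

```text
15.27 [ 0.5938 -0.3107  0.0803] yaw -0.64 F [ 1.4  3.2 -0.4] Mz 0.13 [0.11 0.14 0.13 0.13 0.15 0.12] 0.0086 40.000034496188164
```

Call:
apply_moves(
  steps=[
    {"translation": [0,0,0],"rotation": [0,0,-0.12]},
    {"translation": [0,0,0],"rotation": [0,0,-0.24]},
    {"translation": [0,0,0],"rotation": [0,0,-0.36]},
    {"translation": [0,0,0],"rotation": [0,0,-0.48]},
    {"translation": [0,0,0],"rotation": [0,0,-0.6]},
    {"translation": [0,0,0],"rotation": [0,0,-0.7]},
    {"translation": [0,0,0],"rotation": [0,0,-0.8]},
    {"translation": [0,0,0],"rotation": [0,0,-0.8]},
    {"translation": [0,0,0],"rotation": [0,0,-0.8]},
    {"translation": [0,0,0],"rotation": [0,0,-0.8]},
  ],
)

```text
t: 16.1
eef_pos: [0.5944, -0.3102, 0.0803]
ee_rot: [-3.14, -0.0, -1.059]
force: [2.8, 6.5, -0.1]
width: 0.0083
gripper_force: 40.0
```

```bash
python3 rd.py
```

```text
16.35 [ 0.5944 -0.3102  0.0803] yaw -1.059 F [ 3.4  6.4 -0. ] Mz 0.165 [0.21 0.16 0.11 0.18 0.18 0.15] 0.0085 40.00001482665539
```

Call:
apply_moves(
  steps=[
    {"translation": [0,0,0],"rotation": [0,0,-0.1]},
    {"translation": [0,0,0],"rotation": [0,0,-0.2]},
    {"translation": [0,0,0],"rotation": [0,0,-0.3]},
    {"translation": [0,0,0],"rotation": [0,0,-0.4]},
    {"translation": [0,0,0],"rotation": [0,0,-0.4]},
    {"translation": [0,0,0],"rotation": [0,0,-0.4]},
    {"translation": [0,0,0],"rotation": [0,0,-0.4]},
    {"translation": [0,0,0],"rotation": [0,0,-0.4]},
    {"translation": [0,0,0],"rotation": [0,0,-0.4]},
    {"translation": [0,0,0],"rotation": [0,0,-0.4]},
  ],
)

```text
t: 17.18
eef_pos: [0.5947, -0.31, 0.0803]
ee_rot: [-3.14, 0.0, -1.268]
force: [3.3, 5.6, -0.6]
width: 0.0083
gripper_force: 40.0
```

```bash
python3 rd.py
```

```text
17.43 [ 0.5947 -0.3101  0.0804] yaw -1.268 F [ 2.8  6.1 -1.3] Mz 0.135 [0.1  0.09 0.14 0.17 0.19 0.11] 0.0082 39.99987233430147
```

Call:
apply_moves(
  steps=[
    {"translation": [0.001,0.001,0],"rotation": [0,0,-0.08]},
    {"translation": [0.002,0.002,0],"rotation": [0,0,-0.16]},
    {"translation": [0.003,0.003,0],"rotation": [0,0,-0.25]},
    {"translation": [0.003,0.003,0],"rotation": [0,0,-0.25]},
    {"translation": [0.003,0.003,0],"rotation": [0,0,-0.25]},
    {"translation": [0.003,0.003,0],"rotation": [0,0,-0.25]},
    {"translation": [0.003,0.003,0],"rotation": [0,0,-0.25]},
    {"translation": [0.003,0.003,0],"rotation": [0,0,-0.25]},
    {"translation": [0.003,0.003,0],"rotation": [0,0,-0.25]},
    {"translation": [0.003,0.003,0],"rotation": [0,0,-0.25]},
  ],
)

```text
t: 18.27
eef_pos: [0.595, -0.31, 0.0803]
ee_rot: [-3.141, -0.0, -1.398]
force: [3.4, 3.0, -1.0]
width: 0.0083
gripper_force: 40.0
```

```bash
python3 rd.py
```

```text
18.52 [ 0.595  -0.3099  0.0804] yaw -1.398 F [ 3.   3.3 -1.7] Mz 0.107 [0.1  0.12 0.08 0.11 0.12 0.11] 0.0078 39.99974951148033
```

Call:
apply_moves(
  steps=[
    {"translation": [0,0,0],"rotation": [0,0,-0.08]},
    {"translation": [0,0,0],"rotation": [0,0,-0.16]},
    {"translation": [0,0,0],"rotation": [0,0,-0.25]},
    {"translation": [0,0,0],"rotation": [0,0,-0.25]},
    {"translation": [0,0,0],"rotation": [0,0,-0.25]},
    {"translation": [0,0,0],"rotation": [0,0,-0.25]},
    {"translation": [0,0,0],"rotation": [0,0,-0.25]},
    {"translation": [0,0,0],"rotation": [0,0,-0.25]},
    {"translation": [0,0,0],"rotation": [0,0,-0.25]},
    {"translation": [0,0,0],"rotation": [0,0,-0.25]},
  ],
)

```text
t: 19.35
eef_pos: [0.5952, -0.3099, 0.0804]
ee_rot: [-3.14, -0.0, -1.529]
force: [4.0, 4.4, -0.9]
width: 0.0084
gripper_force: 40.0
```

```bash
python3 rd.py; python3 -c "
from h import *
show(grab_frame('scene'),345,210,60,50,10,'s3.png')"
```

```text
19.6 [ 0.5952 -0.3099  0.0803] yaw -1.529 F [ 3.8  4.4 -2.2] Mz 0.189 [0.21 0.2  0.13 0.21 0.2  0.18] 0.0083 39.99959014356136
```

View pics/s3.png

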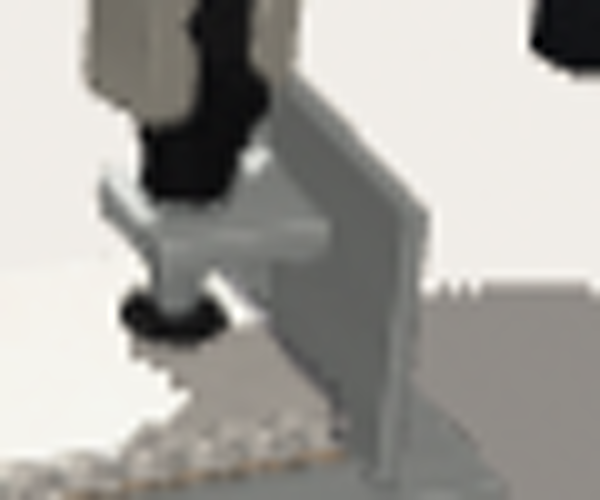

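```bash
cat > gap.py <<'E'
from h import *
m=camera_model('scene');im=grab_frame('scene').astype(int)
ax=np.array([.5945,-.3105,0])
cen=proj(m,ax+[0,0,.03])[0]
# dark blob of the foot
x0,y0,x1,y1=355,236,370,248
k=(im[y0:y1,x0:x1].max(2)<70);ys,xs=np.where(k)
print('foot px x',xs.min()+x0,xs.max()+x0,'y',ys.min()+y0,ys.max()+y0)
a=np.linspace(0,2*np.pi,90)
for z in(.02,.025,.03,.035):
    p=proj(m,ax+np.c_[.012*np.cos(a),.012*np.sin(a),0*a+z]); print(z,'x',p[:,0].min().round(1),p[:,0].max().round(1),'low y',p[:,1].max().round(1))
# panel-side check: bridge/panel top corners
c=np.array([.5495,-.3014,0]);u=np.array([np.cos(-.215),np.sin(-.215),0]);v=np.array([-u[1],u[0],0])
print('panel top right front / pad right near top corner',proj(m,[c+.071*u-.05*v+[0,0,.076],c+.077*u-.05*v+[0,0,.076],c-.034*u-.037*v+[0,0,.02]]).round(1))
E
python3 gap.py
```

```text
foot px x 357 367 y 240 243
0.02 x 355.3 366.2 low y 245.7
0.025 x 355.4 366.4 low y 243.7
0.03 x 355.6 366.6 low y 241.8
0.035 x 355.7 366.8 low y 239.8
panel top right front / pad right near top corner [[384.2 230.1]
 [386.8 229.7]
 [332.8 257.7]]
```

Call:
apply_moves(
  steps=[
    {"translation": [0,0,0],"rotation": [0,0,-0.08]},
    {"translation": [0,0,0],"rotation": [0,0,-0.16]},
    {"translation": [0,0,0],"rotation": [0,0,-0.25]},
    {"translation": [0,0,0],"rotation": [0,0,-0.25]},
    {"translation": [0,0,0],"rotation": [0,0,-0.25]},
    {"translation": [0,0,0],"rotation": [0,0,-0.25]},
    {"translation": [0,0,0],"rotation": [0,0,-0.25]},
    {"translation": [0,0,0],"rotation": [0,0,-0.25]},
    {"translation": [0,0,0],"rotation": [0,0,-0.25]},
    {"translation": [0,0,0],"rotation": [0,0,-0.25]},
  ],
)

```text
t: 20.53
eef_pos: [0.5954, -0.3099, 0.0803]
ee_rot: [-3.14, 0.0, -1.66]
force: [4.9, 4.2, -2.3]
width: 0.0083
gripper_force: 40.0
```

```bash
cat > foot.py <<'E'
from h import *
# subpixel lower rim of the foot: half-level crossing dark->light down the middle columns, mean of 4 frames
im=np.mean([grab_frame('scene').mean(2) for _ in range(4)],0)
r=[]
for x in range(360,365):
    c=im[240:251,x]; i=c[:6].argmin(); h=(c[i]+c[i+3:i+5].mean())/2
    j=next(k for k in range(i,10) if c[k]<=h<c[k+1]); r.append(240+j+(h-c[j])/(c[j+1]-c[j]))
print('rim',np.mean(r).round(2),np.round(r,1))
E
python3 rd.py; python3 foot.py
```

```text
20.78 [ 0.5954 -0.3099  0.0804] yaw -1.66 F [ 4.9  3.6 -2.3] Mz 0.175 [0.18 0.13 0.18 0.16 0.21 0.19] 0.0085 39.99949894845486
rim 244.4 [244.1 244.7 244.5 244.5 244.2]
```

Call:
apply_moves(
  steps=[
    {"translation": [0,0,0],"rotation": [0,0,-0.08]},
    {"translation": [0,0,0],"rotation": [0,0,-0.16]},
    {"translation": [0,0,0],"rotation": [0,0,-0.25]},
    {"translation": [0,0,0],"rotation": [0,0,-0.25]},
    {"translation": [0,0,0],"rotation": [0,0,-0.25]},
    {"translation": [0,0,0],"rotation": [0,0,-0.25]},
    {"translation": [0,0,0],"rotation": [0,0,-0.25]},
    {"translation": [0,0,0],"rotation": [0,0,-0.25]},
    {"translation": [0,0,0],"rotation": [0,0,-0.25]},
    {"translation": [0,0,0],"rotation": [0,0,-0.25]},
  ],
)

```text
t: 21.82
eef_pos: [0.5956, -0.3099, 0.0804]
ee_rot: [-3.14, 0.0, -1.791]
force: [5.4, 3.3, -3.5]
width: 0.0083
gripper_force: 40.0
```

```bash
python3 rd.py; python3 foot.py
```

```text
22.07 [ 0.5956 -0.3099  0.0803] yaw -1.791 F [ 5.1  4.1 -3.9] Mz 0.149 [0.19 0.17 0.1  0.14 0.12 0.18] 0.0085 39.99958511441946
rim 244.69 [244.7 245.  244.6 244.6 244.5]
```

Call:
apply_moves(
  steps=[
    {"translation": [0,0,0],"rotation": [0,0,-0.08]},
    {"translation": [0,0,0],"rotation": [0,0,-0.16]},
    {"translation": [0,0,0],"rotation": [0,0,-0.25]},
    {"translation": [0,0,0],"rotation": [0,0,-0.25]},
    {"translation": [0,0,0],"rotation": [0,0,-0.25]},
    {"translation": [0,0,0],"rotation": [0,0,-0.25]},
    {"translation": [0,0,0],"rotation": [0,0,-0.25]},
    {"translation": [0,0,0],"rotation": [0,0,-0.25]},
    {"translation": [0,0,0],"rotation": [0,0,-0.25]},
    {"translation": [0,0,0],"rotation": [0,0,-0.25]},
  ],
)

```text
t: 23.1
eef_pos: [0.5959, -0.31, 0.0803]
ee_rot: [-3.139, 0.001, -1.921]
force: [6.6, 3.5, -3.0]
width: 0.008
gripper_force: 40.0
```

```bash
python3 rd.py; python3 foot.py
```

```text
23.35 [ 0.5958 -0.31    0.0803] yaw -1.921 F [ 6.1  2.3 -3.3] Mz 0.15 [0.17 0.19 0.13 0.12 0.11 0.18] 0.0081 39.999234303832054
rim 244.91 [245.  245.1 244.8 244.8 244.8]
```

Call:
apply_moves(
  steps=[
    {"translation": [0,0,0],"rotation": [0,0,-0.08]},
    {"translation": [0,0,0],"rotation": [0,0,-0.16]},
    {"translation": [0,0,0],"rotation": [0,0,-0.25]},
    {"translation": [0,0,0],"rotation": [0,0,-0.25]},
    {"translation": [0,0,0],"rotation": [0,0,-0.25]},
    {"translation": [0,0,0],"rotation": [0,0,-0.25]},
    {"translation": [0,0,0],"rotation": [0,0,-0.25]},
    {"translation": [0,0,0],"rotation": [0,0,-0.25]},
    {"translation": [0,0,0],"rotation": [0,0,-0.25]},
    {"translation": [0,0,0],"rotation": [0,0,-0.25]},
  ],
)

```text
t: 24.38
eef_pos: [0.596, -0.3101, 0.0803]
ee_rot: [-3.139, 0.001, -2.052]
force: [6.8, 2.5, -3.4]
width: 0.0082
gripper_force: 40.0
```

```bash
python3 rd.py; python3 foot.py
```

```text
24.63 [ 0.5961 -0.3101  0.0803] yaw -2.052 F [ 6.6  3.4 -3.8] Mz 0.174 [0.15 0.15 0.23 0.23 0.15 0.14] 0.0082 39.99899256974459
rim 245.29 [245.2 245.7 245.2 245.2 245.1]
```

Call:
apply_moves(
  steps=[
    {"translation": [0,0,0],"rotation": [0,0,-0.08]},
    {"translation": [0,0,0],"rotation": [0,0,-0.16]},
    {"translation": [0,0,0],"rotation": [0,0,-0.25]},
    {"translation": [0,0,0],"rotation": [0,0,-0.25]},
    {"translation": [0,0,0],"rotation": [0,0,-0.25]},
    {"translation": [0,0,0],"rotation": [0,0,-0.25]},
    {"translation": [0,0,0],"rotation": [0,0,-0.25]},
    {"translation": [0,0,0],"rotation": [0,0,-0.25]},
    {"translation": [0,0,0],"rotation": [0,0,-0.25]},
    {"translation": [0,0,0],"rotation": [0,0,-0.25]},
  ],
)

```text
t: 25.67
eef_pos: [0.5963, -0.3102, 0.0803]
ee_rot: [-3.139, 0.001, -2.183]
force: [7.3, 2.4, -4.4]
width: 0.0085
gripper_force: 40.0
```

```bash
python3 rd.py; python3 foot.py
```

```text
25.92 [ 0.5962 -0.3102  0.0803] yaw -2.183 F [ 6.6  3.1 -4.3] Mz 0.163 [0.16 0.18 0.14 0.17 0.16 0.17] 0.0084 39.99877989292145
rim 245.46 [245.2 246.  245.5 245.4 245.2]
```

Call:
apply_moves(
  steps=[
    {"translation": [0,0,0],"rotation": [0,0,-0.08]},
    {"translation": [0,0,0],"rotation": [0,0,-0.16]},
    {"translation": [0,0,0],"rotation": [0,0,-0.25]},
    {"translation": [0,0,0],"rotation": [0,0,-0.25]},
    {"translation": [0,0,0],"rotation": [0,0,-0.25]},
    {"translation": [0,0,0],"rotation": [0,0,-0.25]},
    {"translation": [0,0,0],"rotation": [0,0,-0.25]},
    {"translation": [0,0,0],"rotation": [0,0,-0.25]},
    {"translation": [0,0,0],"rotation": [0,0,-0.25]},
    {"translation": [0,0,0],"rotation": [0,0,-0.25]},
  ],
)

```text
t: 26.95
eef_pos: [0.5965, -0.3103, 0.0804]
ee_rot: [-3.139, 0.002, -2.314]
force: [8.1, 1.6, -5.0]
width: 0.0082
gripper_force: 40.0
```

```bash
python3 rd.py; python3 foot.py
```

```text
27.2 [ 0.5964 -0.3103  0.0804] yaw -2.314 F [ 8.2  2.  -5.2] Mz 0.166 [0.14 0.22 0.16 0.17 0.13 0.18] 0.0082 39.998663775622845
rim 245.56 [245.4 245.7 245.6 245.6 245.6]
```

Call:
apply_moves(
  steps=[
    {"translation": [0,0,0],"rotation": [0,0,-0.08]},
    {"translation": [0,0,0],"rotation": [0,0,-0.16]},
    {"translation": [0,0,0],"rotation": [0,0,-0.25]},
    {"translation": [0,0,0],"rotation": [0,0,-0.25]},
    {"translation": [0,0,0],"rotation": [0,0,-0.25]},
    {"translation": [0,0,0],"rotation": [0,0,-0.25]},
    {"translation": [0,0,0],"rotation": [0,0,-0.25]},
    {"translation": [0,0,0],"rotation": [0,0,-0.25]},
    {"translation": [0,0,0],"rotation": [0,0,-0.25]},
    {"translation": [0,0,0],"rotation": [0,0,-0.25]},
  ],
)

```text
t: 28.23
eef_pos: [0.5966, -0.3105, 0.0804]
ee_rot: [-3.138, 0.002, -2.445]
force: [8.1, 2.1, -5.4]
width: 0.008
gripper_force: 40.0
```

```bash
python3 rd.py; python3 foot.py
```

```text
28.48 [ 0.5966 -0.3105  0.0804] yaw -2.445 F [ 9.   1.3 -5.7] Mz 0.156 [0.15 0.22 0.16 0.1  0.18 0.12] 0.0082 39.99855346977711
rim 245.75 [245.6 245.8 245.8 245.8 245.8]
```

Call:
apply_moves(
  steps=[
    {"translation": [0,0,0],"rotation": [0,0,-0.08]},
    {"translation": [0,0,0],"rotation": [0,0,-0.16]},
    {"translation": [0,0,0],"rotation": [0,0,-0.25]},
    {"translation": [0,0,0],"rotation": [0,0,-0.25]},
    {"translation": [0,0,0],"rotation": [0,0,-0.25]},
    {"translation": [0,0,0],"rotation": [0,0,-0.25]},
    {"translation": [0,0,0],"rotation": [0,0,-0.25]},
    {"translation": [0,0,0],"rotation": [0,0,-0.25]},
    {"translation": [0,0,0],"rotation": [0,0,-0.25]},
    {"translation": [0,0,0],"rotation": [0,0,-0.25]},
  ],
)

```text
t: 29.52
eef_pos: [0.5968, -0.3106, 0.0804]
ee_rot: [-3.138, 0.003, -2.576]
force: [8.5, -0.1, -5.9]
width: 0.0081
gripper_force: 40.0
```

```bash
python3 rd.py; python3 foot.py
```

```text
29.77 [ 0.5968 -0.3106  0.0804] yaw -2.576 F [ 8.2  0.7 -5.9] Mz 0.229 [0.2  0.2  0.19 0.29 0.25 0.25] 0.0082 39.99844282865524
rim 246.02 [245.8 245.8 246.2 246.2 246.1]
```

Call:
apply_moves(
  steps=[
    {"translation": [0,0,0],"rotation": [0,0,-0.08]},
    {"translation": [0,0,0],"rotation": [0,0,-0.16]},
    {"translation": [0,0,0],"rotation": [0,0,-0.25]},
    {"translation": [0,0,0],"rotation": [0,0,-0.25]},
    {"translation": [0,0,0],"rotation": [0,0,-0.25]},
    {"translation": [0,0,0],"rotation": [0,0,-0.25]},
    {"translation": [0,0,0],"rotation": [0,0,-0.25]},
    {"translation": [0,0,0],"rotation": [0,0,-0.25]},
    {"translation": [0,0,0],"rotation": [0,0,-0.25]},
    {"translation": [0,0,0],"rotation": [0,0,-0.25]},
  ],
)

```text
t: 30.8
eef_pos: [0.5969, -0.3108, 0.0804]
ee_rot: [-3.139, 0.003, -2.707]
force: [8.7, -1.1, -7.1]
width: 0.0082
gripper_force: 40.0
```

```bash
python3 rd.py; python3 foot.py
```

```text
31.05 [ 0.5968 -0.3108  0.0804] yaw -2.707 F [ 9.2 -0.4 -6.4] Mz 0.27 [0.27 0.29 0.3  0.23 0.28 0.26] 0.0083 39.99835504218936
rim 246.01 [245.8 245.8 246.2 246.1 246.1]
```

The torque stepped up at yaw −2.58 and rose again at −2.71, and the foot's rim has stopped moving, so it has bitten. I'll turn about 0.17 rad more, then release.

Call:
apply_moves(
  steps=[
    {"translation": [0,0,0],"rotation": [0,0,-0.08]},
    {"translation": [0,0,0],"rotation": [0,0,-0.16]},
    {"translation": [0,0,0],"rotation": [0,0,-0.25]},
    {"translation": [0,0,0],"rotation": [0,0,-0.33]},
    {"translation": [0,0,0],"rotation": [0,0,-0.33]},
    {"translation": [0,0,0],"rotation": [0,0,-0.33]},
    {"translation": [0,0,0],"rotation": [0,0,-0.33]},
    {"translation": [0,0,0],"rotation": [0,0,-0.33]},
    {"translation": [0,0,0],"rotation": [0,0,-0.33]},
    {"translation": [0,0,0],"rotation": [0,0,-0.33]},
  ],
)

```text
t: 32.08
eef_pos: [0.5969, -0.311, 0.0804]
ee_rot: [-3.139, 0.004, -2.879]
force: [9.5, -0.9, -7.2]
width: 0.008
gripper_force: 40.0
```

```bash
python3 rd.py; python3 foot.py
```

```text
32.33 [ 0.5969 -0.3111  0.0804] yaw -2.879 F [ 8.9 -2.3 -6.7] Mz 0.29 [0.22 0.28 0.3  0.27 0.34 0.33] 0.008 39.99822394922376
rim 246.03 [245.8 245.8 246.2 246.2 246.2]
```

Call:
apply_moves(
  steps=[
    {"translation": [0,0,0],"rotation": [0,0,0]},
    {"translation": [0,0,0],"rotation": [0,0,0]},
    {"translation": [0,0,0],"rotation": [0,0,0]},
    {"translation": [0,0,0],"rotation": [0,0,0]},
    {"translation": [0,0,0],"rotation": [0,0,0]},
    {"translation": [0,0,0],"rotation": [0,0,0]},
    {"translation": [0,0,0],"rotation": [0,0,0]},
    {"translation": [0,0,0],"rotation": [0,0,0]},
    {"translation": [0,0,0],"rotation": [0,0,0]},
    {"translation": [0,0,0],"rotation": [0,0,0]},
  ],
  jaw=0,
)

```text
t: 33.37
eef_pos: [0.5945, -0.31, 0.0803]
ee_rot: [-3.142, -0.0, -2.881]
force: [-0.3, 0.1, -0.4]
width: 0.0442
gripper_force: 0.0
```

Call:
apply_moves(
  steps=[
    {"translation": [0,0,0.01],"rotation": [0,0,0]},
    {"translation": [0,0,0.03],"rotation": [0,0,0]},
    {"translation": [0,0,0.06],"rotation": [0,0,0]},
    {"translation": [0,0,0.1],"rotation": [0,0,0]},
    {"translation": [0,0,0.15],"rotation": [0,0,0]},
    {"translation": [-0.04,0.01,0.22],"rotation": [0,0,0]},
    {"translation": [-0.1,0.02,0.3],"rotation": [0,0,0]},
    {"translation": [-0.18,0.03,0.38],"rotation": [0,0,0]},
    {"translation": [-0.26,0.04,0.46],"rotation": [0,0,0]},
    {"translation": [-0.34,0.06,0.5],"rotation": [0,0,0]},
  ],
)

```text
t: 34.2
eef_pos: [0.5098, -0.2957, 0.2093]
ee_rot: [-3.139, 0.004, -2.881]
force: [0.9, 0.5, 0.4]
width: 0.0443
gripper_force: 0.0
```

Call:
apply_moves(
  steps=[
    {"translation": [-0.05,0.06,0.02],"rotation": [0,0,0]},
    {"translation": [-0.1,0.12,0.04],"rotation": [0,0,0]},
    {"translation": [-0.1,0.2,0.06],"rotation": [0,0,0]},
    {"translation": [-0.1,0.3,0.08],"rotation": [0,0,0]},
    {"translation": [-0.1,0.4,0.1],"rotation": [0,0,0]},
    {"translation": [-0.1,0.5,0.1],"rotation": [0,0,0]},
    {"translation": [-0.1,0.6,0.1],"rotation": [0,0,0]},
    {"translation": [-0.1,0.7,0.1],"rotation": [0,0,0]},
    {"translation": [-0.1,0.8,0.1],"rotation": [0,0,0]},
    {"translation": [-0.1,0.8,0.1],"rotation": [0,0,0]},
  ],
)

```text
t: 35.03
eef_pos: [0.4848, -0.0922, 0.2321]
ee_rot: [3.141, 0.003, -2.879]
force: [-0.0, -0.6, 1.1]
width: 0.0438
gripper_force: 0.0
```

Run:
```python
from wing import *
s=get_state();m=camera_model('top');im=grab_frame('top');print(s['t'],s['eef_pos'],s['force'])
wing(im,m,358,160,376,187,70)
a=cv2.resize(im[145:255,320:400],None,fx=5,fy=5,interpolation=cv2.INTER_CUBIC)
b=cv2.resize(grab_frame('scene')[195:285,290:365+30],None,fx=3.8,fy=3.8,interpolation=cv2.INTER_CUBIC)
h=max(a.shape[0],b.shape[0]);f=lambda i:cv2.copyMakeBorder(i,0,h-i.shape[0],0,0,0)
cv2.imwrite('pics/end.png',np.hstack([f(a),f(b)]))
```

```text
35.0333 [ 0.48479327 -0.09221979  0.23206285] [-0.03075404 -0.59233794  1.14460664]
n 62 mean [ 0.5904 -0.3099] rect [ 0.59304458 -0.31040447] [13.92854156 33.03059387] yaw 0.203
```

View pics/end.png

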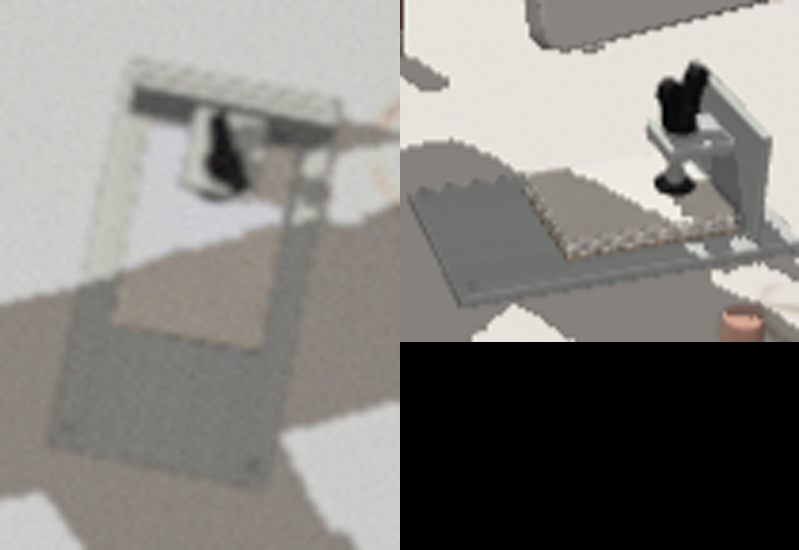

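The pad is still square against the panel, the foot is down on it, and the wings stayed where I left them (yaw about 0.20, matching the turn). The other things are undisturbed, so I'm handing in.

```bash
python3 -c "
from station import *
print(job_done())"
```

```text
the job is handed in; nothing more can be done
None
```

I pushed the memo pad flush and square against the back panel, then turned the wing knob to the foot's bite and about 0.35 rad (20°) past it, and handed the job in at about 35 s with the gripper clear of everything.

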